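Line up the nail polish by height beside the mirror

ROBOT

A 6-joint arm with a two-finger parallel gripper is mounted at the origin on the work surface. World frame = base frame: x ahead of the robot, y to its left, z up, the work surface at z = 0. Lengths are in m, angles in rad, forces in N, time in s.
With the tool pointing down it reaches from about 0.25 to 0.725 m from the base axis. Payload 4 kg.
Tool frame: the origin (TCP) lies between the finger pads; the fingertips stand 11 mm ahead of it and the grasp point (between the pads) lies 8 mm behind it (bot.tip_extent is the distance from the TCP to the fingertips, in m); z points along the fingers, y is the line along which they close (so a half turn about z gives the same grasp; the last joint's range is limited). The gripper opens to 85 mm and grips with 20 to 120 N. Pads are 22 mm wide; open, the fingers measure 114 mm over their backs; the gripper's body (76 mm by 85 mm) begins 54 mm behind the grasp point. The pads swing forward as they close: fully open they stand 13 mm farther back than shut.
Start: joints at [-1.331, 0.241, 0.005, 1.335, 0, 1.571], TCP at [0.119, -0.486, 0.242] pointing down, gripper open.
Joint ranges: [-2.72, 2.72], [-1.05, 1.87], [-1.09, 1.28], [-1.99, 2.15], [-1.42, 1.44], [-3.14, 3.14]. Speed limits (rad/s): [2.79, 2.79, 3.14, 3.14, 3.14, 3.14].

INTERFACE

Orientations are given as a unit quaternion [x, y, z, w].
In Python, from workcell import bot gives the robot as it stands. The module is installed in compiled form; this text tells all that it offers.
- The arm moves only by the tool drive_tool, never from a script. Its argument "rows" is a list of rows, each an object of numbers: "dx", "dy", "dz": the shift along the tool's x, y, z in units of 50 mm (1.0 is 50 mm); "wx", "wy", "wz": the turn, a rotation vector about the tool's x, y, z in units of 5 degrees (1.0 is 5 degrees); "hand": the finger opening in mm, from 0 to 85.4. A call has 1 to 20 rows; each row is the pose to reach, as a shift and turn from the pose commanded when the call began, along the tool's axes at that moment; what a row does not reach only later rows make up. A row lasts 1/10 s, in which the tool goes at most 50 mm and 8.59 degrees, less where a joint would pass 70% of its speed; a pose out of reach is approached as far as the arm can. A call with a gripper value outside its range is refused whole. The fingers move at their own pace and stop on an object; the grip force is fixed at half the most. Time passes only in rows, so rows that repeat a pose let the fingers close. It gives the time, the measured TCP pose, the force, the opening and the grip force at its end, in the units of the state.
- bot.get_obs(): the state, without advancing time (a new reading comes with each control period).
- bot.camera(name): name is "scene" or "top" or "wrist"; returns the picture (480x640x3 uint8, red, green, blue); there is no depth.
- bot.get_calibration(name): a dict with "vfov" (degrees; the focal length in pixels is half the picture's height over the tangent of half this angle, whatever the lens; pixels are square), "cx", "cy" (the principal point, pixels), "origin" and "rotation" of the camera in the world; the wrist camera has in their place "mount" (4x4, takes a point from camera to tool coordinates, whose origin is the TCP and whose axes are the flange's). Camera axes: x right, y up, looking along -z (the intrinsics and any distortion apply to the point x, -y, -z); pixel columns grow to the right and rows downward; lengths in m; the calibration is good to about 2 mm. A picture is of the moment at which its call begins: read the wrist's pose just before it. get_calibration takes no time and is no camera call.
- bot.job_done(): hands the job in; it is judged then, once.
Trained networks look in the newest picture that a camera, given by its name, has taken for a name from the list of things; names that differ only in an ending like _2 or _b are one class to them, and where a whole thing is asked for, a point or a joint stands for the part that bears it (a point fixed in the world has none). Each returns a list of dicts, best first, with "score" (0 to 1); they miss things now and then, are a little off and sometimes report something else, mostly with a low value. They report only what shows in the picture. A call takes as long as a camera call. They do not tell look-alikes from the thing itself.
- bot.look_for(camera, thing): "extent" ([centre column, centre row, width, height] in pixels, round what is visible of it).
- bot.outline_of(camera, thing): "region" (480x640 bool, what is visible of it) and "extent" ([centre column, centre row, width, height] in pixels, round what is visible of it).
The state is a dict: "clock": time; "joint_pos": joint angles; "joint_vel": joint speeds; "tau": joint torques, N m; "eef_pos": TCP position; "tool_rot": TCP orientation; "ft_force": force on the tool from outside, world axes, zero at the start; "ft_torque": the same for the moment, N m; "grip_width": finger opening in m; "grasp_force": force on a finger pad.
Only numpy, scipy, OpenCV 4.12 (cv2) and the standard library are available. Lean on these libraries where they do the work, as an engineer would, in place of code of your own. Each camera call takes 0.05 s, during which the arm holds its last target. There are 200 camera calls.

TASK

Take the four nail polish bottles from the tray and stand them upright on the cork pads of the display rail, one in the middle of each pad, in order of height: the tallest on the pad at the mirror's end of the row, then ever shorter, the smallest on the pad farthest from the mirror. Do not tip any bottle over on the way.

Things in the scene. Friction and masses are not known exactly. Their poses are not given: they have to be found in the camera images.
- polish_98: nail polish bottle 98 mm tall: the tallest, a round body 33 mm in diameter and 50 mm high, same pink glass as the others; straight round black cap, 16 mm diameter, from 50 to 98 mm up; about 60 g. Origin at the centre of its underside, z up. Starts upright in a white tray (floor 4 mm, lips 12 mm high) among the others, a 34 mm tall jar and a 22 mm tall tin, centres 70 mm or more apart.
- polish_82: nail polish bottle 82 mm tall: the second tallest, a square body 30 by 30 mm and 42 mm high, same pink glass as the others; straight round black cap, 16 mm diameter, from 42 to 82 mm up; about 55 g. Origin at the centre of its underside, z up. Starts upright in a white tray (floor 4 mm, lips 12 mm high) among the others, a 34 mm tall jar and a 22 mm tall tin, centres 70 mm or more apart.
- polish_66: nail polish bottle 66 mm tall: the third, a round body 33 mm in diameter and 34 mm high, same pink glass as the others; straight round black cap, 16 mm diameter, from 34 to 66 mm up; about 45 g. Origin at the centre of its underside, z up. Starts upright in a white tray (floor 4 mm, lips 12 mm high) among the others, a 34 mm tall jar and a 22 mm tall tin, centres 70 mm or more apart.
- polish_50: nail polish bottle 50 mm tall: the smallest, a round body 27 mm in diameter and 21 mm high, same pink glass as the others; straight round black cap, 16 mm diameter, from 21 to 50 mm up; about 30 g. Origin at the centre of its underside, z up. Starts upright in a white tray (floor 4 mm, lips 12 mm high) among the others, a 34 mm tall jar and a 22 mm tall tin, centres 70 mm or more apart.
- pad_a: round cork pad, 46 mm in diameter, 3 mm thick, fixed on a white rail 12 mm high, 60 mm deep, 275 mm long; the leftmost of the row of four as the robot sees it (left is +y). Origin at the centre of its underside, z up; its top, on which a bottle stands, is 3 mm above the origin. Pads are about 66 mm apart, centre to centre.
- pad_b: round cork pad, 46 mm in diameter, 3 mm thick, fixed on a white rail 12 mm high, 60 mm deep, 275 mm long; the second from the left of the row of four as the robot sees it (left is +y). Origin at the centre of its underside, z up; its top, on which a bottle stands, is 3 mm above the origin. Pads are about 66 mm apart, centre to centre.
- pad_c: round cork pad, 46 mm in diameter, 3 mm thick, fixed on a white rail 12 mm high, 60 mm deep, 275 mm long; the third from the left of the row of four as the robot sees it (left is +y). Origin at the centre of its underside, z up; its top, on which a bottle stands, is 3 mm above the origin. Pads are about 66 mm apart, centre to centre.
- pad_d: round cork pad, 46 mm in diameter, 3 mm thick, fixed on a white rail 12 mm high, 60 mm deep, 275 mm long; the rightmost of the row of four as the robot sees it (left is +y). Origin at the centre of its underside, z up; its top, on which a bottle stands, is 3 mm above the origin. Pads are about 66 mm apart, centre to centre.
- mirror: round makeup mirror, 130 mm in diameter and about 200 mm tall, on a white light base 90 by 110 mm and 30 mm high with a small toggle switch; fixed. It stands beyond the left end (+y) or the right end (-y) of the row of pads, a cup of brushes beyond the other end. Origin at the centre of its underside, z up.
Not all that is in view belongs to the job. Leave any yellow look-alike of the polish_50 alone.

How it is judged:
At the end, for the whole second after the job is handed in: Every bottle stands upright (within 0.12 rad) on its own pad, at rest, its centre within 12 mm of the pad's centre: 98, 82, 66 and 50 mm in this order along the row, the 98 mm one on the pad at the mirror's end (((world y of mirror above 0 m and horizontal distance between polish_98 and pad_a below 0.012 m and horizontal distance between polish_82 and pad_b below 0.012 m and horizontal distance between polish_66 and pad_c below 0.012 m and horizontal distance between polish_50 and pad_d below 0.012 m) or (world y of mirror below 0 m and horizontal distance between polish_98 and pad_d below 0.012 m and horizontal distance between polish_82 and pad_c below 0.012 m and horizontal distance between polish_66 and pad_b below 0.012 m and horizontal distance between polish_50 and pad_a below 0.012 m)) and angle between each of polish_98, polish_82, polish_66, polish_50's own z axis and vertical below 0.12 rad and linear speed of each of polish_98, polish_82, polish_66, polish_50 below 0.02 m/s and z of polish_98 in the frame of pad_a between -0.003 and 0.008 m and z of polish_82 in the frame of pad_a between -0.003 and 0.008 m and z of polish_66 in the frame of pad_a between -0.003 and 0.008 m and z of polish_50 in the frame of pad_a between -0.003 and 0.008 m); the robot touches nothing.
It fails at once if a bottle is tipped over (more than 0.7 rad from upright) (angle between any of polish_98, polish_82, polish_66, polish_50's own z axis and vertical above 0.7 rad).
It also fails if it takes over 90 s, if anything falls off the work surface, if the arm or the gripper's body presses on something with over 40 N, if the wrist force passes 120 N, or if a joint passes its speed limit or range.

## Working session

There is one attempt and no reset: what is moved stays moved. The work goes in short steps, Python scripts to look and compute and a tool call to move; the robot and the scene stay as the last step left them, time stands still between calls to the robot, and variables do not carry over. Pictures are saved under pics/ and viewed, at most 14 in all, crops included, and the job is handed in when it is done.

Besides the shell and the picture viewer there is one more tool, called after ">>>" as name([rows], argument=value, ...), one row to a line, values as JSON. drive_tool: Moves the arm, as the interface text tells. Its arguments: {"type":"object","properties":{"rows":{"type":"array","items":{"type":"object","properties":{"dx":{"type":"number"},"dy":{"type":"number"},"dz":{"type":"number"},"wx":{"type":"number"},"wy":{"type":"number"},"wz":{"type":"number"},"hand":{"type":"number"}}}}},"required":["rows"]}

```bash
mkdir -p pics; python3 - <<'E'
from workcell import bot
import cv2,numpy as np
np.set_printoptions(precision=4,suppress=True)
for c in ["scene","top"]:
    im=bot.camera(c); cv2.imwrite(f"pics/{c}0.png",im[:,:,::-1]); print(c,bot.get_calibration(c))
print(bot.get_calibration("wrist"))
o=bot.get_obs();print(o)
E
```

```text
scene {'vfov': 50.0503888114509, 'cx': 311.6805007443502, 'cy': 237.9448493593183, 'origin': array([ 1.2293, -0.2481,  0.5627]), 'rotation': array([0.373 , 0.2768, 0.5126, 0.7222])}
top {'vfov': 51.35648338990993, 'cx': 313.42041213985283, 'cy': 234.94223011819733, 'origin': array([0.4018, 0.0148, 1.1371]), 'rotation': array([ 0.0219, -0.0334, -0.6987,  0.7143])}
{'vfov': 58.29645758844068, 'cx': 315.47581213471085, 'cy': 238.08113394995792, 'mount': array([[ 0.0012,  0.9611,  0.2764,  0.0684],
       [ 1.    , -0.001 , -0.0006, -0.0002],
       [-0.0003,  0.2764, -0.9611, -0.1305],
       [ 0.    ,  0.    ,  0.    ,  1.    ]])}
{'clock': 0.1, 'joint_pos': array([-1.331 ,  0.2413,  0.0038,  1.3352,  0.    ,  1.5708]), 'joint_vel': array([-0.0005, -0.001 ,  0.0033,  0.0003, -0.0002, -0.0002]), 'tau': array([ -0.0005, -37.3137,  25.301 ,   0.0108,  -0.    ,  -0.    ]), 'eef_pos': array([ 0.1186, -0.4852,  0.2415]), 'tool_rot': array([ 0.9928,  0.1196, -0.0001, -0.0009]), 'ft_force': array([ 0.491 ,  0.3544, -0.4967]), 'ft_torque': array([ 0.0235, -0.0553, -0.0416]), 'grasp_force': 0.0, 'grip_width': 0.08531606123433691}
```

View pics/scene0.png

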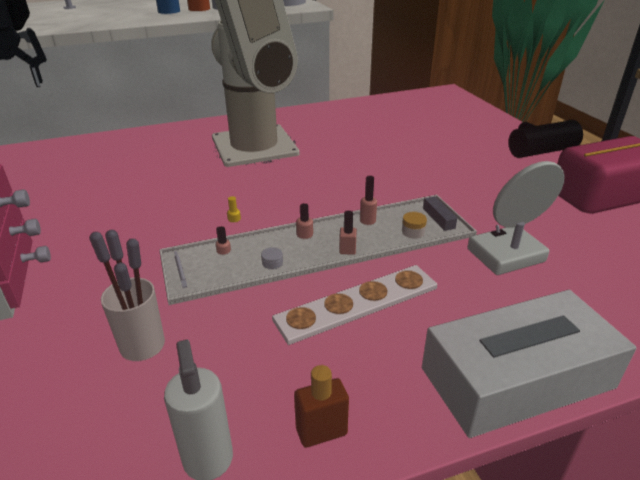

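View pics/top0.png

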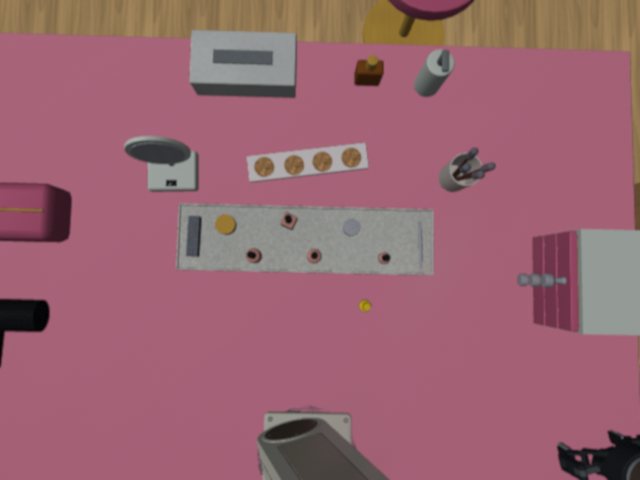

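Top view: the mirror is at (172,165), on the left, which is +y. The pads run left to right, a (264,166), b (294,165), c (322,161) and d (351,157), so the 98 goes on a.
Candidates: 98 at (253,256), 82 (square) at (288,221), 66 at (314,256) and 50 at (384,258). The yellow look-alike at (365,306) is outside the tray and isn't pink. Next I'll measure positions and check the bottles in a crop.

```bash
cat > h.py <<'E'
from workcell import bot
import cv2,numpy as np
from scipy.spatial.transform import Rotation as R
from scipy.optimize import least_squares
np.set_printoptions(precision=4,suppress=True)
def cam(c):
    k=bot.get_calibration(c); f=240/np.tan(np.radians(k['vfov']/2))
    if 'mount' in k:
        o=bot.get_obs(); T=np.eye(4);T[:3,:3]=R.from_quat(o['tool_rot']).as_matrix();T[:3,3]=o['eef_pos'];T=T@k['mount']
        return f,k['cx'],k['cy'],T[:3,3],T[:3,:3]
    return f,k['cx'],k['cy'],np.array(k['origin']),R.from_quat(k['rotation']).as_matrix()
def proj(C,P):
    f,cx,cy,o,M=C; q=(np.atleast_2d(P)-o)@M
    return np.c_[cx+f*q[:,0]/-q[:,2],cy-f*q[:,1]/-q[:,2]]
def ray(C,uv,z):
    f,cx,cy,o,M=C; d=M@np.array([(uv[0]-cx)/f,-(uv[1]-cy)/f,-1]); return o+d*(z-o[2])/d[2]
def cyl(r,z0,z1):
    a=np.linspace(0,2*np.pi,33)[:-1]; return np.array([[r*np.cos(t),r*np.sin(t),z] for z in(z0,z1) for t in a])
def sil(C,parts,p,S=8):
    m=np.zeros((480*S//S,640),np.uint8)
    for q in parts:
        h=cv2.convexHull((proj(C,q+p)*16).round().astype(np.int32)); cv2.fillConvexPoly(m,h,255,shift=4)
    return m
E
python3 - <<'E'
from h import *
for c in ["top","scene"]:
    im=bot.camera(c); C=cam(c)
    for t in ["polish_98","polish_82","polish_66","polish_50","pad_a"]:
        for d in bot.outline_of(c,t)[:5]:
            ys,xs=np.nonzero(d['region']); m=(xs.mean(),ys.mean())
            print(c,t,round(d['score'],2),np.round(d['extent'],1),np.round(m,1),len(xs),ray(C,m,.015 if t=='pad_a' else .03)[:2])
    if c=="top": cr=im[195:325,170:440]
    else: cr=im[160:300,170:440]
    cv2.imwrite(f"pics/{c}crop.png",cv2.resize(cr,None,fx=2.9,fy=2.9,interpolation=2)[:,:,::-1])
a=cv2.imread("pics/topcrop.png");b=cv2.imread("pics/scenecrop.png")
cv2.imwrite("pics/both.png",cv2.resize(np.vstack([a,b]),(600,600)))
E
```

```text
top polish_98 0.61 [314.1 257.6  15.   18.3] [313.9 254.9] 174 [ 0.4444 -0.0044]
top polish_98 0.56 [364.4 307.6   8.7   6.4] [364.4 304.6] 85 [ 0.3374 -0.118 ]
top polish_98 0.55 [254.8 255.4  16.1  13.5] [253.6 254.8] 188 [0.4418 0.1292]
top polish_98 0.51 [290.5 220.5  13.7  14.8] [288.6 220.3] 181 [0.5202 0.0536]
top polish_82 0.61 [314.1 257.6  15.   18.3] [313.9 254.9] 174 [ 0.4444 -0.0044]
top polish_82 0.56 [364.4 307.6   8.7   6.4] [364.4 304.6] 85 [ 0.3374 -0.118 ]
top polish_82 0.55 [254.8 255.4  16.1  13.5] [253.6 254.8] 188 [0.4418 0.1292]
top polish_82 0.51 [290.5 220.5  13.7  14.8] [288.6 220.3] 181 [0.5202 0.0536]
top polish_66 0.61 [314.1 257.6  15.   18.3] [313.9 254.9] 174 [ 0.4444 -0.0044]
top polish_66 0.56 [364.4 307.6   8.7   6.4] [364.4 304.6] 85 [ 0.3374 -0.118 ]
top polish_66 0.55 [254.8 255.4  16.1  13.5] [253.6 254.8] 188 [0.4418 0.1292]
top polish_66 0.51 [290.5 220.5  13.7  14.8] [288.6 220.3] 181 [0.5202 0.0536]
top polish_50 0.61 [314.1 257.6  15.   18.3] [313.9 254.9] 174 [ 0.4444 -0.0044]
top polish_50 0.56 [364.4 307.6   8.7   6.4] [364.4 304.6] 85 
[... 1657 characters left out ...]
233.9 210.4  16.4  28. ] [232.7 209.6] 252 [ 0.3485 -0.125 ]
scene polish_50 0.75 [348.3 230.9  13.2  47.1] [347.5 234.3] 597 [0.5082 0.0563]
scene polish_50 0.67 [369.6 200.1  17.5  50.1] [368.2 204.4] 555 [0.4239 0.135 ]
scene polish_50 0.64 [304.  220.8  17.8  38.1] [303.8 222.4] 458 [ 0.4419 -0.0065]
scene polish_50 0.63 [224.2 237.8  14.6  23.8] [221.8 240.5] 268 [ 0.4479 -0.1654]
scene pad_a 0.85 [339.5 303.4  29.7  23.1] [338.3 302.8] 488 [ 0.6615 -0.0209]
scene pad_a 0.74 [411.4 278.1  27.9  18.1] [408.5 279. ] 420 [0.6461 0.1107]
scene pad_a 0.73 [300.2 318.9  28.5  19.5] [300.8 317.1] 513 [ 0.6724 -0.0867]
scene pad_a 0.65 [375.2 291.2  27.2  19.9] [372.5 290.1] 457 [0.6517 0.0425]
```

View pics/both.png

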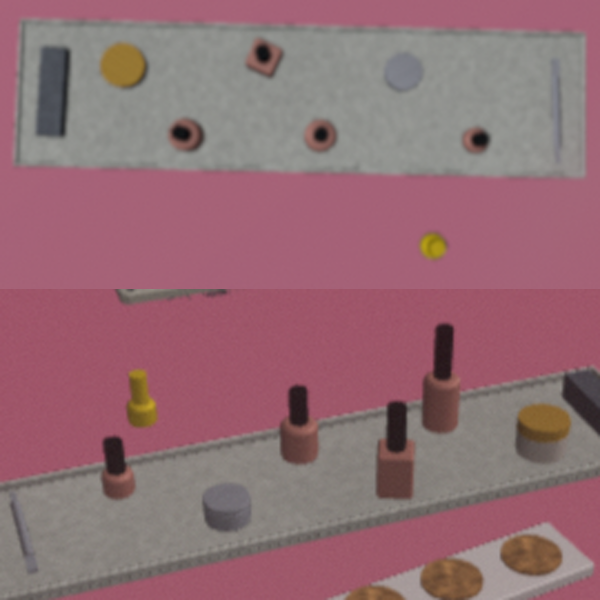

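The crop confirms it: top row, left to right, is 98, 82 (square), 66 and 50. The yellow one outside the tray is the look-alike. Next I'll fit positions from both cameras.

```bash
cat >> h.py <<'E'
def box(a,z1,yaw):
    s=a/2; P=np.array([[x,y,z] for x in(-s,s) for y in(-s,s) for z in(0,z1)],float); return P@R.from_euler('z',yaw).as_matrix().T
PARTS={98:[cyl(.0165,0,.05),cyl(.008,.05,.098)],82:[box(.03,.042,np.pi/6),cyl(.008,.042,.082)],66:[cyl(.0165,0,.034),cyl(.008,.034,.066)],50:[cyl(.0135,0,.021),cyl(.008,.021,.05)]}
def fit(C,parts,z,uv,p0):
    def cen(p):
        h=[cv2.convexHull(proj(C,q+[p[0],p[1],z]).astype(np.float32)).reshape(-1,2) for q in parts]
        m=np.zeros((480,640),np.uint8)
        # 8x supersampled local raster
        c0=np.vstack(h).mean(0).round(); m=np.zeros((800,800),np.uint8)
        for g in h: cv2.fillConvexPoly(m,np.round((g-c0)*8+400).astype(np.int32),1)
        M=cv2.moments(m,True); return np.array([M['m10']/M['m00'],M['m01']/M['m00']])/8-50+c0+[-0.06,-0.06]
    p=np.array(p0[:2],float)
    for _ in range(8):
        e=np.array(uv)-cen(p); base=proj(C,[*p,z+.03])[0]; p=p+(ray(C,base+e,z+.03)-ray(C,base,z+.03))[:2]
    return p
E
cat > m.py <<'E'
from h import *
G={98:(.43,.132),82:(.512,.055),66:(.443,-.005),50:(.445,-.163)}
for c in ["top","scene"]:
    im=bot.camera(c).astype(int); C=cam(c); hs=cv2.cvtColor(im.astype(np.uint8),cv2.COLOR_RGB2HSV)
    regs=[d['region'] for d in bot.outline_of(c,"polish_98")]
    for k,g in G.items():
        uv0=proj(C,[*g,.034])[0]
        for r in regs:
            ys,xs=np.nonzero(r); m=np.array([xs.mean(),ys.mean()])
            if np.hypot(*(m-uv0))<14: print(c,k,'net',fit(C,PARTS[k],.004,m,g))
        # colour: in-tray pixels differing from grey: dark cap or pink
        d=((hs[:,:,1]>70)|(hs[:,:,2]<70)).astype(np.uint8)
        exp=cv2.dilate(sil(C,PARTS[k],np.array([*g,.004])),np.ones((9,9)))
        n,l,s,ct=cv2.connectedComponentsWithStats(d*(exp>0).astype(np.uint8)); i=1+s[1:,4].argmax()
        print(c,k,'col',s[i,4],(sil(C,PARTS[k],np.array([*g,.004]))>0).sum(),fit(C,PARTS[k],.004,ct[i],g))
    # pads by colour
    for nm,g in zip("abcd",[(.6455,.1125),(.651,.0445),(.661,-.0195),(.6724,-.0867)]):
        exp=cv2.dilate(sil(C,[cyl(.023,.012,.015)],np.array([*g,0])),np.ones((9,9)))
        d=((hs[:,:,1]>80)&(exp>0)).astype(np.uint8); n,l,s,ct=cv2.connectedComponentsWithStats(d); i=1+s[1:,4].argmax()
        print(c,nm,s[i,4],(sil(C,[cyl(.023,.012,.015)],np.array([*g,0]))>0).sum(),fit(C,[cyl(.023,.012,.015)],0,ct[i],g))
E
python3 m.py
```

```text
top 98 net [0.4411 0.1289]
top 98 col 139 243 [0.44   0.1292]
top 82 net [0.52  0.056]
top 82 col 151 245 [0.5196 0.0541]
top 66 net [ 0.4443 -0.0049]
top 66 col 127 207 [ 0.4428 -0.004 ]
top 50 net [ 0.4433 -0.1618]
top 50 col 83 152 [ 0.4422 -0.1622]
top a 266 351 [0.6441 0.1138]
top b 266 350 [0.6499 0.0457]
top c 267 346 [ 0.6596 -0.0183]
top d 265 346 [ 0.6703 -0.0847]
scene 98 net [0.4391 0.1277]
scene 98 col 1093 692 [0.4115 0.1406]
scene 82 net [0.5132 0.0541]
scene 82 col 701 785 [0.4994 0.0603]
scene 66 net [ 0.4405 -0.006 ]
scene 66 col 732 534 [0.423  0.0006]
scene 50 net [ 0.4429 -0.1644]
scene 50 col 469 376 [ 0.4254 -0.1615]
scene a 381 454 [0.6451 0.1118]
scene b 509 484 [0.645  0.0435]
scene c 552 523 [ 0.6553 -0.0207]
scene d 578 571 [ 0.6676 -0.0872]
```

>>> drive_tool([
  {"dx": 9.16, "dy": -10.39, "dz": 0.8, "wz": -15.25, "hand": 50},
  {"dx": 9.16, "dy": -10.39, "dz": 0.8, "wz": -15.25, "hand": 50},
  {"dx": 9.16, "dy": -10.39, "dz": 0.8, "wz": -15.25, "hand": 50},
  {"dx": 9.16, "dy": -10.39, "dz": 0.8, "wz": -15.25, "hand": 50},
  {"dx": 9.16, "dy": -10.39, "dz": 0.8, "wz": -15.25, "hand": 50},
  {"dx": 9.16, "dy": -10.39, "dz": 0.8, "wz": -15.25, "hand": 50},
  {"dx": 9.16, "dy": -10.39, "dz": 0.8, "wz": -15.25, "hand": 50},
  {"dx": 9.16, "dy": -10.39, "dz": 0.8, "wz": -15.25, "hand": 50},
  {"dx": 9.16, "dy": -10.39, "dz": 0.8, "wz": -15.25, "hand": 50},
  {"dx": 9.16, "dy": -10.39, "dz": 0.8, "wz": -15.25, "hand": 50},
  {"dx": 9.16, "dy": -10.39, "dz": 0.8, "wz": -15.25, "hand": 50},
  {"dx": 9.16, "dy": -10.39, "dz": 0.8, "wz": -15.25, "hand": 50},
  {"dx": 9.16, "dy": -10.39, "dz": 0.8, "wz": -15.25, "hand": 50},
  {"dx": 9.16, "dy": -10.39, "dz": 0.8, "wz": -15.25, "hand": 50},
  {"dx": 9.16, "dy": -10.39, "dz": 0.8, "wz": -15.25, "hand": 50},
  {"dx": 9.16, "dy": -10.39, "dz": 0.8, "wz": -15.25, "hand": 50},
  {"dx": 9.16, "dy": -10.39, "dz": 0.8, "wz": -15.25, "hand": 50},
  {"dx": 9.16, "dy": -10.39, "dz": 0.8, "wz": -15.25, "hand": 50},
  {"dx": 9.16, "dy": -10.39, "dz": 0.8, "wz": -15.25, "hand": 50},
  {"dx": 9.16, "dy": -10.39, "dz": 0.8, "wz": -15.25, "hand": 50},
])

```text
invalid input at $.rows[0]: expected keys dx, dy, dz, wx, wy, wz, hand
```

>>> drive_tool([
  {"dx": 9.16, "dy": -10.39, "dz": 0.8, "wx": 0, "wy": 0, "wz": -15.25, "hand": 50},
  {"dx": 9.16, "dy": -10.39, "dz": 0.8, "wx": 0, "wy": 0, "wz": -15.25, "hand": 50},
  {"dx": 9.16, "dy": -10.39, "dz": 0.8, "wx": 0, "wy": 0, "wz": -15.25, "hand": 50},
  {"dx": 9.16, "dy": -10.39, "dz": 0.8, "wx": 0, "wy": 0, "wz": -15.25, "hand": 50},
  {"dx": 9.16, "dy": -10.39, "dz": 0.8, "wx": 0, "wy": 0, "wz": -15.25, "hand": 50},
  {"dx": 9.16, "dy": -10.39, "dz": 0.8, "wx": 0, "wy": 0, "wz": -15.25, "hand": 50},
  {"dx": 9.16, "dy": -10.39, "dz": 0.8, "wx": 0, "wy": 0, "wz": -15.25, "hand": 50},
  {"dx": 9.16, "dy": -10.39, "dz": 0.8, "wx": 0, "wy": 0, "wz": -15.25, "hand": 50},
  {"dx": 9.16, "dy": -10.39, "dz": 0.8, "wx": 0, "wy": 0, "wz": -15.25, "hand": 50},
  {"dx": 9.16, "dy": -10.39, "dz": 0.8, "wx": 0, "wy": 0, "wz": -15.25, "hand": 50},
  {"dx": 9.16, "dy": -10.39, "dz": 0.8, "wx": 0, "wy": 0, "wz": -15.25, "hand": 50},
  {"dx": 9.16, "dy": -10.39, "dz": 0.8, "wx": 0, "wy": 0, "wz": -15.25, "hand": 50},
  {"dx": 9.16, "dy": -10.39, "dz": 0.8, "wx": 0, "wy": 0, "wz": -15.25, "hand": 50},
  {"dx": 9.16, "dy": -10.39, "dz": 0.8, "wx": 0, "wy": 0, "wz": -15.25, "hand": 50},
  {"dx": 9.16, "dy": -10.39, "dz": 0.8, "wx": 0, "wy": 0, "wz": -15.25, "hand": 50},
  {"dx": 9.16, "dy": -10.39, "dz": 0.8, "wx": 0, "wy": 0, "wz": -15.25, "hand": 50},
  {"dx": 9.16, "dy": -10.39, "dz": 0.8, "wx": 0, "wy": 0, "wz": -15.25, "hand": 50},
  {"dx": 9.16, "dy": -10.39, "dz": 0.8, "wx": 0, "wy": 0, "wz": -15.25, "hand": 50},
  {"dx": 9.16, "dy": -10.39, "dz": 0.8, "wx": 0, "wy": 0, "wz": -15.25, "hand": 50},
  {"dx": 9.16, "dy": -10.39, "dz": 0.8, "wx": 0, "wy": 0, "wz": -15.25, "hand": 50},
])

```text
clock: 2.9
eef_pos: [0.4402, 0.1269, 0.2027]
tool_rot: [0.708, 0.706, 0.0, 0.0]
ft_force: [1.1, -0.2, 0.5]
grip_width: 0.05
grasp_force: 0.0
```

```bash
python3 - <<'E'
from h import *
C=cam("wrist"); im=bot.camera("wrist"); cv2.imwrite("pics/w1.png",im[:,:,::-1])
o=bot.get_obs(); print(o['joint_pos'],o['eef_pos'])
for k,p in {98:(.44,.1285),82:(.517,.055),66:(.443,-.005)}.items(): print(k,proj(C,[[*p,.004+k/1000],[*p,.004]]))
E
```

```text
[ 0.281   0.1804 -0.1771  1.2127 -0.      1.8533] [0.4402 0.127  0.2026]
98 [[317.9118 241.1736]
 [317.1241 205.5083]]
82 [[437.3492 343.5986]
 [410.2625 292.7705]]
66 [[321.6377 406.9698]
 [320.5249 357.0792]]
```

View pics/w1.png

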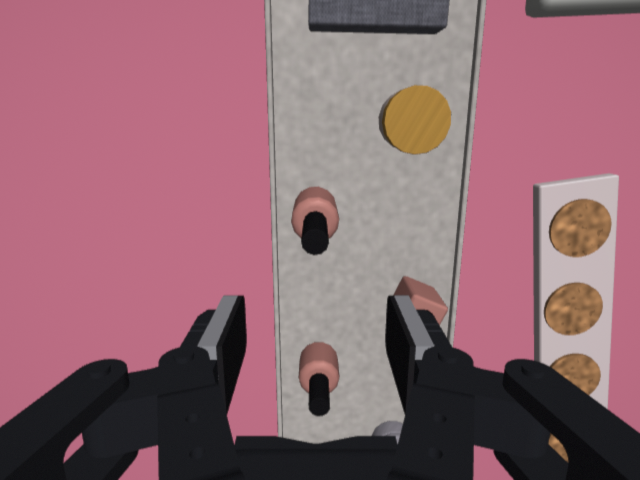

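The wrist view agrees: the 98's cap top is at (315,240) against a predicted (318,241), within 1–2 mm. I'll descend and grasp.

>>> drive_tool([
  {"dx": 0.03, "dy": 0, "dz": 1, "wx": 0, "wy": 0, "wz": 0, "hand": 50},
  {"dx": 0.03, "dy": 0, "dz": 1.8, "wx": 0, "wy": 0, "wz": 0, "hand": 50},
  {"dx": 0.03, "dy": 0, "dz": 2.3, "wx": 0, "wy": 0, "wz": 0, "hand": 50},
  {"dx": 0.03, "dy": 0, "dz": 2.5, "wx": 0, "wy": 0, "wz": 0, "hand": 50},
  {"dx": 0.03, "dy": 0, "dz": 2.5, "wx": 0, "wy": 0, "wz": 0, "hand": 50},
  {"dx": 0.03, "dy": 0, "dz": 2.5, "wx": 0, "wy": 0, "wz": 0, "hand": 35},
  {"dx": 0.03, "dy": 0, "dz": 2.5, "wx": 0, "wy": 0, "wz": 0, "hand": 25},
  {"dx": 0.03, "dy": 0, "dz": 2.5, "wx": 0, "wy": 0, "wz": 0, "hand": 20},
  {"dx": 0.03, "dy": 0, "dz": 2.5, "wx": 0, "wy": 0, "wz": 0, "hand": 17},
  {"dx": 0.03, "dy": 0, "dz": 2.5, "wx": 0, "wy": 0, "wz": 0, "hand": 15},
  {"dx": 0.03, "dy": 0, "dz": 2.5, "wx": 0, "wy": 0, "wz": 0, "hand": 10},
  {"dx": 0.03, "dy": 0, "dz": 2.5, "wx": 0, "wy": 0, "wz": 0, "hand": 10},
  {"dx": 0.03, "dy": 0, "dz": 2.5, "wx": 0, "wy": 0, "wz": 0, "hand": 10},
])

```text
clock: 4.25
eef_pos: [0.441, 0.1294, 0.0783]
tool_rot: [0.707, 0.707, 0.001, 0.0]
ft_force: [-1.6, 0.3, 5.5]
grip_width: 0.0147
grasp_force: 58.3
```

>>> drive_tool([
  {"dx": 0, "dy": 0, "dz": -0.3, "wx": 0, "wy": 0, "wz": 0, "hand": 10},
  {"dx": 0, "dy": 0, "dz": -1.0, "wx": 0, "wy": 0, "wz": 0, "hand": 10},
  {"dx": 0, "dy": 0, "dz": -1.8, "wx": 0, "wy": 0, "wz": 0, "hand": 10},
  {"dx": 0, "dy": 0, "dz": -2.5, "wx": 0, "wy": 0, "wz": 0, "hand": 10},
  {"dx": -0.05, "dy": 0.4, "dz": -2.5, "wx": 0, "wy": 0, "wz": 0, "hand": 10},
  {"dx": -0.1, "dy": 1.1, "dz": -2.5, "wx": 0, "wy": 0, "wz": 0, "hand": 10},
  {"dx": -0.2, "dy": 1.8, "dz": -2.5, "wx": 0, "wy": 0, "wz": 0, "hand": 10},
  {"dx": -0.3, "dy": 2.5, "dz": -2.5, "wx": 0, "wy": 0, "wz": 0, "hand": 10},
  {"dx": -0.33, "dy": 3.2, "dz": -2.5, "wx": 0, "wy": 0, "wz": 0, "hand": 10},
  {"dx": -0.33, "dy": 3.8, "dz": -2.5, "wx": 0, "wy": 0, "wz": 0, "hand": 10},
  {"dx": -0.33, "dy": 4.07, "dz": -2.5, "wx": 0, "wy": 0, "wz": 0, "hand": 10},
  {"dx": -0.33, "dy": 4.07, "dz": -2.5, "wx": 0, "wy": 0, "wz": 0, "hand": 10},
  {"dx": -0.33, "dy": 4.07, "dz": -1.8, "wx": 0, "wy": 0, "wz": 0, "hand": 10},
  {"dx": -0.33, "dy": 4.07, "dz": -1.1, "wx": 0, "wy": 0, "wz": 0, "hand": 10},
  {"dx": -0.33, "dy": 4.07, "dz": -0.8, "wx": 0, "wy": 0, "wz": 0, "hand": 10},
  {"dx": -0.33, "dy": 4.07, "dz": -0.8, "wx": 0, "wy": 0, "wz": 0, "hand": 10},
])

```text
clock: 5.85
eef_pos: [0.6402, 0.1123, 0.1137]
tool_rot: [0.707, 0.707, -0.003, -0.002]
ft_force: [-0.6, 0.3, -0.9]
grip_width: 0.0143
grasp_force: 58.7
```

```bash
python3 - <<'E'
from h import *
a=bot.camera("scene")[160:340,230:470]; b=bot.camera("wrist"); print(bot.get_obs()['eef_pos'],bot.get_obs()['ft_force'])
cv2.imwrite("pics/c2.png",np.hstack([cv2.resize(a,(480,360)),cv2.resize(b[120:],(320,180))[:, :] if 0 else cv2.resize(b[:,160:],(320,360))])[:,:,::-1])
E
```

```text
[0.6432 0.1128 0.1178] [0.4751 0.0401 0.1872]
```

View pics/c2.png

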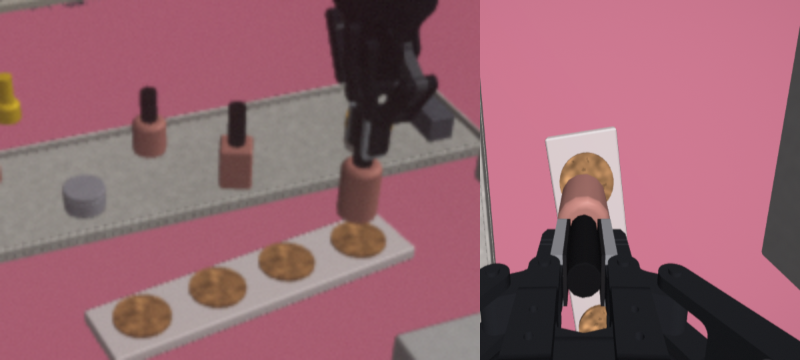

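The 98 hangs upright in the grip above pad a, the rightmost pad in the scene crop at (357,238). I'll lower, release, rise and head for the 82.

>>> drive_tool([
  {"dx": 0, "dy": 0, "dz": 0.25, "wx": 0, "wy": 0, "wz": 0, "hand": 10},
  {"dx": 0, "dy": 0, "dz": 0.45, "wx": 0, "wy": 0, "wz": 0, "hand": 10},
  {"dx": 0, "dy": 0, "dz": 0.54, "wx": 0, "wy": 0, "wz": 0, "hand": 10},
  {"dx": 0, "dy": 0, "dz": 0.58, "wx": 0, "wy": 0, "wz": 0, "hand": 10},
  {"dx": 0, "dy": 0, "dz": 0.58, "wx": 0, "wy": 0, "wz": 0, "hand": 10},
  {"dx": 0, "dy": 0, "dz": 0.58, "wx": 0, "wy": 0, "wz": 0, "hand": 18},
  {"dx": 0, "dy": 0, "dz": 0.58, "wx": 0, "wy": 0, "wz": 0, "hand": 24},
  {"dx": 0, "dy": 0, "dz": 0.58, "wx": 0, "wy": 0, "wz": 0, "hand": 34},
  {"dx": 0, "dy": 0, "dz": 0.58, "wx": 0, "wy": 0, "wz": 0, "hand": 44},
  {"dx": 0, "dy": 0, "dz": 0.58, "wx": 0, "wy": 0, "wz": 0, "hand": 50},
  {"dx": 0, "dy": 0, "dz": 0.2, "wx": 0, "wy": 0, "wz": 0, "hand": 50},
  {"dx": 0, "dy": 0, "dz": -0.5, "wx": 0, "wy": 0, "wz": 0, "hand": 50},
  {"dx": 0, "dy": 0, "dz": -1.3, "wx": 0, "wy": 0, "wz": 0, "hand": 50},
  {"dx": 0, "dy": 0, "dz": -1.5, "wx": 0, "wy": 0, "wz": 0, "hand": 50},
  {"dx": -0.3, "dy": -0.7, "dz": -1.5, "wx": 0, "wy": 0, "wz": 0, "hand": 50},
  {"dx": -0.7, "dy": -1.5, "dz": -1.5, "wx": 0, "wy": 0, "wz": 0, "hand": 50},
  {"dx": -1.0, "dy": -2.2, "dz": -1.5, "wx": 0, "wy": 0, "wz": 0, "hand": 50},
  {"dx": -1.16, "dy": -2.55, "dz": -1.5, "wx": 0, "wy": 0, "wz": 0, "hand": 50},
  {"dx": -1.16, "dy": -2.55, "dz": -1.5, "wx": 0, "wy": 0, "wz": 0, "hand": 50},
  {"dx": -1.16, "dy": -2.55, "dz": -1.5, "wx": 0, "wy": 0, "wz": 0, "hand": 50},
])

```text
clock: 7.95
eef_pos: [0.5168, 0.0547, 0.1926]
tool_rot: [0.707, 0.707, 0.001, 0.0]
ft_force: [0.2, 0.1, -1.3]
grip_width: 0.05
grasp_force: 0.0
```

```bash
python3 - <<'E'
from h import *
C=cam("wrist"); b=bot.camera("wrist"); a=bot.camera("scene")[160:340,230:470]; print(bot.get_obs()['eef_pos'],bot.get_obs()['tool_rot'])
for k,p in {98:(.6445,.113,.015),82:(.517,.055,.004),66:(.443,-.005,.004)}.items(): print(k,proj(C,[[p[0],p[1],p[2]+k/1000],p]))
cv2.imwrite("pics/c3.png",np.hstack([cv2.resize(a,(320,240)),cv2.resize(b,(480,360))[:240]])[:,:,::-1])
cv2.imwrite("pics/c3.png",np.vstack([cv2.resize(a,(480,360))[90:330],cv2.resize(b,(480,360))])[:,:,::-1])
E
```

```text
[0.5174 0.0551 0.1923] [0.7071 0.7071 0.0005 0.0003]
98 [[586.3152 139.9274]
 [500.9417 131.8634]]
82 [[318.4091 240.5169]
 [317.5246 209.9973]]
66 [[203.8265 322.3323]
 [224.3732 283.7936]]
```

View pics/c3.png

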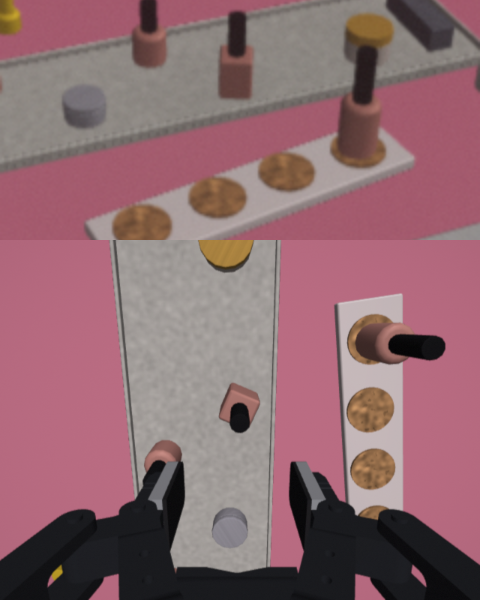

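The 98 stands on pad a. The 82's cap top is at wrist pixel (319,244) against a predicted (318,241). I'll grasp the 82 and carry it above pad b (0.649, 0.0445).

>>> drive_tool([
  {"dx": -0.02, "dy": 0, "dz": 1, "wx": 0, "wy": 0, "wz": 0, "hand": 50},
  {"dx": -0.02, "dy": 0, "dz": 1.8, "wx": 0, "wy": 0, "wz": 0, "hand": 50},
  {"dx": -0.02, "dy": 0, "dz": 2.3, "wx": 0, "wy": 0, "wz": 0, "hand": 50},
  {"dx": -0.02, "dy": 0, "dz": 2.5, "wx": 0, "wy": 0, "wz": 0, "hand": 50},
  {"dx": -0.02, "dy": 0, "dz": 2.5, "wx": 0, "wy": 0, "wz": 0, "hand": 50},
  {"dx": -0.02, "dy": 0, "dz": 2.5, "wx": 0, "wy": 0, "wz": 0, "hand": 35},
  {"dx": -0.02, "dy": 0, "dz": 2.5, "wx": 0, "wy": 0, "wz": 0, "hand": 25},
  {"dx": -0.02, "dy": 0, "dz": 2.5, "wx": 0, "wy": 0, "wz": 0, "hand": 20},
  {"dx": -0.02, "dy": 0, "dz": 2.5, "wx": 0, "wy": 0, "wz": 0, "hand": 17},
  {"dx": -0.02, "dy": 0, "dz": 2.5, "wx": 0, "wy": 0, "wz": 0, "hand": 15},
  {"dx": -0.02, "dy": 0, "dz": 2.5, "wx": 0, "wy": 0, "wz": 0, "hand": 10},
  {"dx": -0.02, "dy": 0, "dz": 2.5, "wx": 0, "wy": 0, "wz": 0, "hand": 10},
  {"dx": -0.02, "dy": 0, "dz": 2.5, "wx": 0, "wy": 0, "wz": 0, "hand": 10},
])

```text
clock: 9.35
eef_pos: [0.5171, 0.0537, 0.0684]
tool_rot: [0.707, 0.707, 0.001, 0.001]
ft_force: [-0.0, 0.2, 6.2]
grip_width: 0.0139
grasp_force: 58.4
```

```bash
python3 - <<'E'
from h import *
print(bot.get_obs()['eef_pos'])
for c in ["top","scene"]:
    im=bot.camera(c); C=cam(c)
    for d in bot.outline_of(c,"pad_a"):
        ys,xs=np.nonzero(d['region']); print(c,ray(C,(xs.mean(),ys.mean()),.0145)[:2],len(xs))
E
```

```text
[0.5171 0.0537 0.0684]
top [ 0.6718 -0.0849] 298
top [ 0.6598 -0.0182] 291
scene [ 0.6607 -0.0212] 479
scene [0.6557 0.1105] 132
scene [0.6515 0.0441] 457
```

>>> drive_tool([
  {"dx": 0, "dy": 0, "dz": -0.3, "wx": 0, "wy": 0, "wz": 0, "hand": 10},
  {"dx": 0, "dy": 0, "dz": -1.0, "wx": 0, "wy": 0, "wz": 0, "hand": 10},
  {"dx": 0, "dy": 0, "dz": -1.7, "wx": 0, "wy": 0, "wz": 0, "hand": 10},
  {"dx": -0.05, "dy": 0.4, "dz": -2.0, "wx": 0, "wy": 0, "wz": 0, "hand": 10},
  {"dx": -0.1, "dy": 0.9, "dz": -2.0, "wx": 0, "wy": 0, "wz": 0, "hand": 10},
  {"dx": -0.15, "dy": 1.5, "dz": -2.0, "wx": 0, "wy": 0, "wz": 0, "hand": 10},
  {"dx": -0.19, "dy": 2.1, "dz": -2.0, "wx": 0, "wy": 0, "wz": 0, "hand": 10},
  {"dx": -0.19, "dy": 2.5, "dz": -2.0, "wx": 0, "wy": 0, "wz": 0, "hand": 10},
  {"dx": -0.19, "dy": 2.66, "dz": -2.0, "wx": 0, "wy": 0, "wz": 0, "hand": 10},
  {"dx": -0.19, "dy": 2.66, "dz": -2.0, "wx": 0, "wy": 0, "wz": 0, "hand": 10},
  {"dx": -0.19, "dy": 2.66, "dz": -1.4, "wx": 0, "wy": 0, "wz": 0, "hand": 10},
  {"dx": -0.19, "dy": 2.66, "dz": -0.9, "wx": 0, "wy": 0, "wz": 0, "hand": 10},
  {"dx": -0.19, "dy": 2.66, "dz": -0.5, "wx": 0, "wy": 0, "wz": 0, "hand": 10},
  {"dx": -0.19, "dy": 2.66, "dz": -0.35, "wx": 0, "wy": 0, "wz": 0, "hand": 10},
  {"dx": -0.19, "dy": 2.66, "dz": -0.26, "wx": 0, "wy": 0, "wz": 0, "hand": 10},
  {"dx": -0.19, "dy": 2.66, "dz": -0.22, "wx": 0, "wy": 0, "wz": 0, "hand": 10},
  {"dx": -0.19, "dy": 2.66, "dz": -0.22, "wx": 0, "wy": 0, "wz": 0, "hand": 10},
])

```text
clock: 11.25
eef_pos: [0.6499, 0.0443, 0.0797]
tool_rot: [0.707, 0.707, 0.001, 0.001]
ft_force: [0.2, 0.3, -0.9]
grip_width: 0.014
grasp_force: 58.5
```

>>> drive_tool([
  {"dx": 0, "dy": 0, "dz": 0.02, "wx": 0, "wy": 0, "wz": 0, "hand": 18},
  {"dx": 0, "dy": 0, "dz": 0.02, "wx": 0, "wy": 0, "wz": 0, "hand": 24},
  {"dx": 0, "dy": 0, "dz": 0.02, "wx": 0, "wy": 0, "wz": 0, "hand": 34},
  {"dx": 0, "dy": 0, "dz": 0.02, "wx": 0, "wy": 0, "wz": 0, "hand": 44},
  {"dx": 0, "dy": 0, "dz": 0.02, "wx": 0, "wy": 0, "wz": 0, "hand": 50},
  {"dx": 0, "dy": 0, "dz": -0.5, "wx": 0, "wy": 0, "wz": 0, "hand": 50},
  {"dx": 0, "dy": 0, "dz": -1.2, "wx": 0, "wy": 0, "wz": 0, "hand": 50},
  {"dx": 0, "dy": 0, "dz": -1.8, "wx": 0, "wy": 0, "wz": 0, "hand": 50},
  {"dx": -0.1, "dy": -0.5, "dz": -2.0, "wx": 0, "wy": 0, "wz": 0, "hand": 50},
  {"dx": -0.3, "dy": -1.3, "dz": -2.0, "wx": 0, "wy": 0, "wz": 0, "hand": 50},
  {"dx": -0.5, "dy": -2.1, "dz": -2.0, "wx": 0, "wy": 0, "wz": 0, "hand": 50},
  {"dx": -0.7, "dy": -2.9, "dz": -2.0, "wx": 0, "wy": 0, "wz": 0, "hand": 50},
  {"dx": -0.9, "dy": -3.6, "dz": -2.0, "wx": 0, "wy": 0, "wz": 0, "hand": 50},
  {"dx": -1.0, "dy": -4.16, "dz": -2.0, "wx": 0, "wy": 0, "wz": 0, "hand": 50},
  {"dx": -1.0, "dy": -4.16, "dz": -2.0, "wx": 0, "wy": 0, "wz": 0, "hand": 50},
  {"dx": -1.0, "dy": -4.16, "dz": -2.0, "wx": 0, "wy": 0, "wz": 0, "hand": 50},
])

```text
clock: 12.85
eef_pos: [0.4414, -0.0059, 0.1789]
tool_rot: [0.707, 0.707, 0.001, 0.001]
ft_force: [0.3, 1.0, -0.3]
grip_width: 0.0501
grasp_force: 0.0
```

```bash
python3 - <<'E'
from h import *
C=cam("wrist"); b=bot.camera("wrist"); a=bot.camera("scene")[160:340,230:470]; print(bot.get_obs()['eef_pos'],bot.get_obs()['tool_rot'])
for k,p in {66:(.442,-.005,.004)}.items(): print(k,proj(C,[[p[0],p[1],p[2]+k/1000],p]))
cv2.imwrite("pics/c4.png",np.vstack([cv2.resize(a,(480,360))[90:330],cv2.resize(b,(480,360))])[:,:,::-1])
E
```

```text
[ 0.4425 -0.0057  0.1787] [0.7071 0.7071 0.0007 0.0006]
66 [[318.9055 238.3354]
 [318.0244 213.1436]]
```

View pics/c4.png

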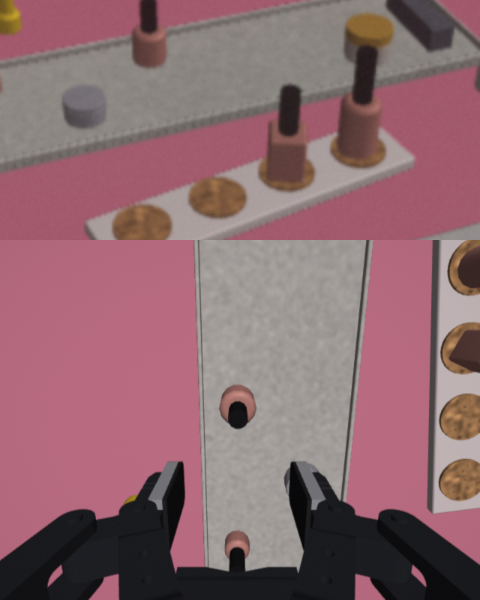

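The 82 stands on pad b. The 66's cap top is at (317,237), as predicted.

>>> drive_tool([
  {"dx": 0.01, "dy": 0, "dz": 1, "wx": 0, "wy": 0, "wz": 0, "hand": 50},
  {"dx": 0.01, "dy": 0, "dz": 1.8, "wx": 0, "wy": 0, "wz": 0, "hand": 50},
  {"dx": 0.01, "dy": 0, "dz": 2.3, "wx": 0, "wy": 0, "wz": 0, "hand": 50},
  {"dx": 0.01, "dy": 0, "dz": 2.46, "wx": 0, "wy": 0, "wz": 0, "hand": 50},
  {"dx": 0.01, "dy": 0, "dz": 2.46, "wx": 0, "wy": 0, "wz": 0, "hand": 50},
  {"dx": 0.01, "dy": 0, "dz": 2.46, "wx": 0, "wy": 0, "wz": 0, "hand": 35},
  {"dx": 0.01, "dy": 0, "dz": 2.46, "wx": 0, "wy": 0, "wz": 0, "hand": 25},
  {"dx": 0.01, "dy": 0, "dz": 2.46, "wx": 0, "wy": 0, "wz": 0, "hand": 20},
  {"dx": 0.01, "dy": 0, "dz": 2.46, "wx": 0, "wy": 0, "wz": 0, "hand": 17},
  {"dx": 0.01, "dy": 0, "dz": 2.46, "wx": 0, "wy": 0, "wz": 0, "hand": 15},
  {"dx": 0.01, "dy": 0, "dz": 2.46, "wx": 0, "wy": 0, "wz": 0, "hand": 10},
  {"dx": 0.01, "dy": 0, "dz": 2.46, "wx": 0, "wy": 0, "wz": 0, "hand": 10},
  {"dx": 0.01, "dy": 0, "dz": 2.46, "wx": 0, "wy": 0, "wz": 0, "hand": 10},
])

```text
clock: 14.25
eef_pos: [0.4421, -0.0053, 0.0563]
tool_rot: [0.707, 0.707, 0.001, 0.001]
ft_force: [0.1, -0.3, 4.8]
grip_width: 0.0137
grasp_force: 58.4
```

>>> drive_tool([
  {"dx": 0, "dy": 0, "dz": -0.3, "wx": 0, "wy": 0, "wz": 0, "hand": 10},
  {"dx": 0, "dy": 0, "dz": -1.0, "wx": 0, "wy": 0, "wz": 0, "hand": 10},
  {"dx": 0, "dy": 0, "dz": -1.7, "wx": 0, "wy": 0, "wz": 0, "hand": 10},
  {"dx": 0, "dy": 0.4, "dz": -2.0, "wx": 0, "wy": 0, "wz": 0, "hand": 10},
  {"dx": -0.1, "dy": 1.1, "dz": -2.0, "wx": 0, "wy": 0, "wz": 0, "hand": 10},
  {"dx": -0.2, "dy": 1.8, "dz": -2.0, "wx": 0, "wy": 0, "wz": 0, "hand": 10},
  {"dx": -0.28, "dy": 2.5, "dz": -2.0, "wx": 0, "wy": 0, "wz": 0, "hand": 10},
  {"dx": -0.28, "dy": 3.2, "dz": -2.0, "wx": 0, "wy": 0, "wz": 0, "hand": 10},
  {"dx": -0.28, "dy": 3.8, "dz": -2.0, "wx": 0, "wy": 0, "wz": 0, "hand": 10},
  {"dx": -0.28, "dy": 4.2, "dz": -2.0, "wx": 0, "wy": 0, "wz": 0, "hand": 10},
  {"dx": -0.28, "dy": 4.36, "dz": -2.0, "wx": 0, "wy": 0, "wz": 0, "hand": 10},
  {"dx": -0.28, "dy": 4.36, "dz": -2.0, "wx": 0, "wy": 0, "wz": 0, "hand": 10},
  {"dx": -0.28, "dy": 4.36, "dz": -1.4, "wx": 0, "wy": 0, "wz": 0, "hand": 10},
  {"dx": -0.28, "dy": 4.36, "dz": -0.9, "wx": 0, "wy": 0, "wz": 0, "hand": 10},
  {"dx": -0.28, "dy": 4.36, "dz": -0.5, "wx": 0, "wy": 0, "wz": 0, "hand": 10},
  {"dx": -0.28, "dy": 4.36, "dz": -0.35, "wx": 0, "wy": 0, "wz": 0, "hand": 10},
  {"dx": -0.28, "dy": 4.36, "dz": -0.26, "wx": 0, "wy": 0, "wz": 0, "hand": 10},
  {"dx": -0.28, "dy": 4.36, "dz": -0.22, "wx": 0, "wy": 0, "wz": 0, "hand": 10},
  {"dx": -0.28, "dy": 4.36, "dz": -0.22, "wx": 0, "wy": 0, "wz": 0, "hand": 10},
])

```text
clock: 16.15
eef_pos: [0.6598, -0.0193, 0.0677]
tool_rot: [0.707, 0.707, 0.001, 0.001]
ft_force: [0.5, -0.3, 0.1]
grip_width: 0.014
grasp_force: 58.7
```

>>> drive_tool([
  {"dx": 0, "dy": 0, "dz": 0.02, "wx": 0, "wy": 0, "wz": 0, "hand": 18},
  {"dx": 0, "dy": 0, "dz": 0.02, "wx": 0, "wy": 0, "wz": 0, "hand": 24},
  {"dx": 0, "dy": 0, "dz": 0.02, "wx": 0, "wy": 0, "wz": 0, "hand": 34},
  {"dx": 0, "dy": 0, "dz": 0.02, "wx": 0, "wy": 0, "wz": 0, "hand": 44},
  {"dx": 0, "dy": 0, "dz": 0.02, "wx": 0, "wy": 0, "wz": 0, "hand": 50},
  {"dx": 0, "dy": 0, "dz": -0.5, "wx": 0, "wy": 0, "wz": 0, "hand": 50},
  {"dx": 0, "dy": 0, "dz": -1.2, "wx": 0, "wy": 0, "wz": 0, "hand": 50},
  {"dx": 0, "dy": 0, "dz": -1.8, "wx": 0, "wy": 0, "wz": 0, "hand": 50},
  {"dx": -0.4, "dy": -0.6, "dz": -2.0, "wx": 0, "wy": 0, "wz": 0, "hand": 50},
  {"dx": -0.9, "dy": -1.4, "dz": -2.0, "wx": 0, "wy": 0, "wz": 0, "hand": 50},
  {"dx": -1.4, "dy": -2.2, "dz": -2.0, "wx": 0, "wy": 0, "wz": 0, "hand": 50},
  {"dx": -1.9, "dy": -3.0, "dz": -2.0, "wx": 0, "wy": 0, "wz": 0, "hand": 50},
  {"dx": -2.4, "dy": -3.7, "dz": -2.0, "wx": 0, "wy": 0, "wz": 0, "hand": 50},
  {"dx": -2.87, "dy": -4.34, "dz": -2.0, "wx": 0, "wy": 0, "wz": 0, "hand": 50},
  {"dx": -2.87, "dy": -4.34, "dz": -2.0, "wx": 0, "wy": 0, "wz": 0, "hand": 50},
  {"dx": -2.87, "dy": -4.34, "dz": -2.0, "wx": 0, "wy": 0, "wz": 0, "hand": 50},
])

```text
clock: 17.75
eef_pos: [0.4422, -0.1633, 0.1668]
tool_rot: [0.708, 0.706, 0.0, 0.001]
ft_force: [0.8, 0.7, -0.3]
grip_width: 0.0499
grasp_force: 0.0
```

```bash
python3 - <<'E'
from h import *
C=cam("wrist"); b=bot.camera("wrist"); a=bot.camera("scene")[160:340,230:470]; print(bot.get_obs()['eef_pos'],bot.get_obs()['tool_rot'])
for k,p in {50:(.443,-.163,.004)}.items(): print(k,proj(C,[[p[0],p[1],p[2]+k/1000],p]))
cv2.imwrite("pics/c5.png",np.vstack([cv2.resize(a,(480,360))[90:330],cv2.resize(b,(480,360))])[:,:,::-1])
E
```

```text
[ 0.4433 -0.1626  0.1666] [0.707  0.7072 0.0005 0.0006]
50 [[319.3525 237.3258]
 [318.6123 217.6625]]
```

View pics/c5.png

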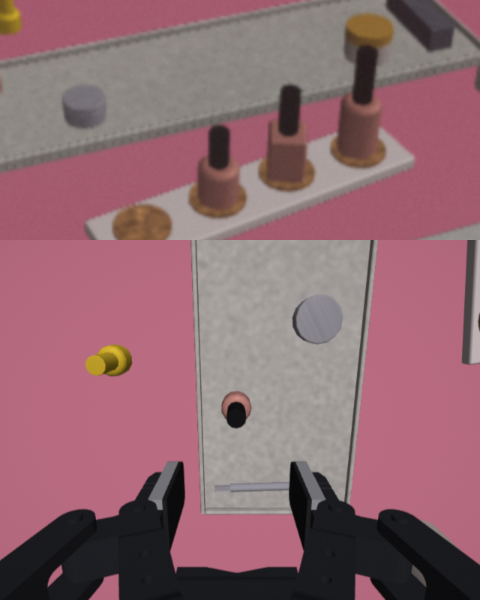

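Three bottles stand on their pads. The pink 50's cap top is at (316,238), and the yellow look-alike is off to the left at (145,165). I'll grasp the 50.

>>> drive_tool([
  {"dx": 0, "dy": -0.02, "dz": 1, "wx": 0, "wy": 0, "wz": 0, "hand": 50},
  {"dx": 0, "dy": -0.02, "dz": 1.8, "wx": 0, "wy": 0, "wz": 0, "hand": 50},
  {"dx": 0, "dy": -0.02, "dz": 2.3, "wx": 0, "wy": 0, "wz": 0, "hand": 50},
  {"dx": 0, "dy": -0.02, "dz": 2.5, "wx": 0, "wy": 0, "wz": 0, "hand": 50},
  {"dx": 0, "dy": -0.02, "dz": 2.5, "wx": 0, "wy": 0, "wz": 0, "hand": 50},
  {"dx": 0, "dy": -0.02, "dz": 2.5, "wx": 0, "wy": 0, "wz": 0, "hand": 35},
  {"dx": 0, "dy": -0.02, "dz": 2.5, "wx": 0, "wy": 0, "wz": 0, "hand": 25},
  {"dx": 0, "dy": -0.02, "dz": 2.5, "wx": 0, "wy": 0, "wz": 0, "hand": 20},
  {"dx": 0, "dy": -0.02, "dz": 2.5, "wx": 0, "wy": 0, "wz": 0, "hand": 17},
  {"dx": 0, "dy": -0.02, "dz": 2.5, "wx": 0, "wy": 0, "wz": 0, "hand": 15},
  {"dx": 0, "dy": -0.02, "dz": 2.5, "wx": 0, "wy": 0, "wz": 0, "hand": 10},
  {"dx": 0, "dy": -0.02, "dz": 2.5, "wx": 0, "wy": 0, "wz": 0, "hand": 10},
  {"dx": 0, "dy": -0.02, "dz": 2.5, "wx": 0, "wy": 0, "wz": 0, "hand": 10},
])

```text
clock: 19.15
eef_pos: [0.4419, -0.1631, 0.0424]
tool_rot: [0.707, 0.707, 0.0, 0.001]
ft_force: [-0.9, 0.8, 6.7]
grip_width: 0.014
grasp_force: 58.4
```

>>> drive_tool([
  {"dx": 0, "dy": 0, "dz": -0.3, "wx": 0, "wy": 0, "wz": 0, "hand": 10},
  {"dx": 0, "dy": 0, "dz": -1.0, "wx": 0, "wy": 0, "wz": 0, "hand": 10},
  {"dx": 0, "dy": 0, "dz": -1.7, "wx": 0, "wy": 0, "wz": 0, "hand": 10},
  {"dx": 0.2, "dy": 0.5, "dz": -2.0, "wx": 0, "wy": 0, "wz": 0, "hand": 10},
  {"dx": 0.4, "dy": 1.2, "dz": -2.0, "wx": 0, "wy": 0, "wz": 0, "hand": 10},
  {"dx": 0.7, "dy": 2.0, "dz": -2.0, "wx": 0, "wy": 0, "wz": 0, "hand": 10},
  {"dx": 1.0, "dy": 2.8, "dz": -2.0, "wx": 0, "wy": 0, "wz": 0, "hand": 10},
  {"dx": 1.2, "dy": 3.5, "dz": -2.0, "wx": 0, "wy": 0, "wz": 0, "hand": 10},
  {"dx": 1.4, "dy": 4.1, "dz": -2.0, "wx": 0, "wy": 0, "wz": 0, "hand": 10},
  {"dx": 1.54, "dy": 4.45, "dz": -2.0, "wx": 0, "wy": 0, "wz": 0, "hand": 10},
  {"dx": 1.54, "dy": 4.58, "dz": -2.0, "wx": 0, "wy": 0, "wz": 0, "hand": 10},
  {"dx": 1.54, "dy": 4.58, "dz": -2.0, "wx": 0, "wy": 0, "wz": 0, "hand": 10},
  {"dx": 1.54, "dy": 4.58, "dz": -1.4, "wx": 0, "wy": 0, "wz": 0, "hand": 10},
  {"dx": 1.54, "dy": 4.58, "dz": -0.9, "wx": 0, "wy": 0, "wz": 0, "hand": 10},
  {"dx": 1.54, "dy": 4.58, "dz": -0.5, "wx": 0, "wy": 0, "wz": 0, "hand": 10},
  {"dx": 1.54, "dy": 4.58, "dz": -0.35, "wx": 0, "wy": 0, "wz": 0, "hand": 10},
  {"dx": 1.54, "dy": 4.58, "dz": -0.26, "wx": 0, "wy": 0, "wz": 0, "hand": 10},
  {"dx": 1.54, "dy": 4.58, "dz": -0.22, "wx": 0, "wy": 0, "wz": 0, "hand": 10},
  {"dx": 1.54, "dy": 4.58, "dz": -0.22, "wx": 0, "wy": 0, "wz": 0, "hand": 10},
])

```text
clock: 21.05
eef_pos: [0.6708, -0.0862, 0.0538]
tool_rot: [0.707, 0.707, 0.001, 0.001]
ft_force: [-0.2, 0.3, 0.2]
grip_width: 0.0136
grasp_force: 58.6
```

>>> drive_tool([
  {"dx": 0, "dy": 0, "dz": 0.02, "wx": 0, "wy": 0, "wz": 0, "hand": 18},
  {"dx": 0, "dy": 0, "dz": 0.02, "wx": 0, "wy": 0, "wz": 0, "hand": 24},
  {"dx": 0, "dy": 0, "dz": 0.02, "wx": 0, "wy": 0, "wz": 0, "hand": 34},
  {"dx": 0, "dy": 0, "dz": 0.02, "wx": 0, "wy": 0, "wz": 0, "hand": 44},
  {"dx": 0, "dy": 0, "dz": 0.02, "wx": 0, "wy": 0, "wz": 0, "hand": 50},
  {"dx": 0, "dy": 0, "dz": -0.5, "wx": 0, "wy": 0, "wz": 0, "hand": 50},
  {"dx": 0, "dy": 0, "dz": -1.2, "wx": 0, "wy": 0, "wz": 0, "hand": 50},
  {"dx": 0, "dy": 0, "dz": -2.0, "wx": 0, "wy": 0, "wz": 0, "hand": 50},
  {"dx": 0, "dy": 0, "dz": -2.6, "wx": 0, "wy": 0, "wz": 0, "hand": 50},
  {"dx": 0, "dy": -1, "dz": -3.0, "wx": 0, "wy": 0, "wz": 0, "hand": 50},
  {"dx": 0, "dy": -2, "dz": -3.0, "wx": 0, "wy": 0, "wz": 0, "hand": 50},
  {"dx": 0, "dy": -3, "dz": -3.0, "wx": 0, "wy": 0, "wz": 0, "hand": 50},
  {"dx": 0, "dy": -4, "dz": -3.0, "wx": 0, "wy": 0, "wz": 0, "hand": 50},
  {"dx": 0, "dy": -5, "dz": -3.0, "wx": 0, "wy": 0, "wz": 0, "hand": 50},
  {"dx": 0, "dy": -5, "dz": -3.0, "wx": 0, "wy": 0, "wz": 0, "hand": 50},
  {"dx": 0, "dy": -5, "dz": -3.0, "wx": 0, "wy": 0, "wz": 0, "hand": 50},
])

```text
clock: 22.65
eef_pos: [0.4191, -0.0858, 0.2028]
tool_rot: [0.707, 0.707, 0.0, 0.0]
ft_force: [1.3, -0.4, 0.6]
grip_width: 0.0498
grasp_force: 0.0
```

```bash
python3 - <<'E'
from h import *
G={98:(.645,.113),82:(.65,.0445),66:(.66,-.0195),50:(.671,-.086)}
ims=[]
for c in ["top","scene"]:
    im=bot.camera(c); C=cam(c); ims.append(im)
    for d in bot.outline_of(c,"polish_98"):
        ys,xs=np.nonzero(d['region']); m=(xs.mean(),ys.mean())
        for k,g in G.items():
            if np.hypot(*(proj(C,[*g,.04])[0]-m))<15: print(c,k,fit(C,PARTS[k],.015,m,g)-g)
a=cv2.resize(ims[0][130:200,230:390],(640,280),interpolation=2);b=cv2.resize(ims[1][220:345,250:470],(528,300),interpolation=2)
cv2.imwrite("pics/end.png",np.vstack([a,np.pad(b,((0,0),(0,112),(0,0)))])[:,:,::-1])
E
```

```text
top 50 [0.002 0.   ]
top 98 [-0.0011 -0.0013]
top 82 [0.0026 0.0005]
top 66 [0.0017 0.0016]
scene 66 [ 0.0016 -0.0008]
scene 98 [ 0.0004 -0.0036]
scene 82 [-0.0007 -0.0009]
scene 50 [-0.0002 -0.0014]
```

View pics/end.png

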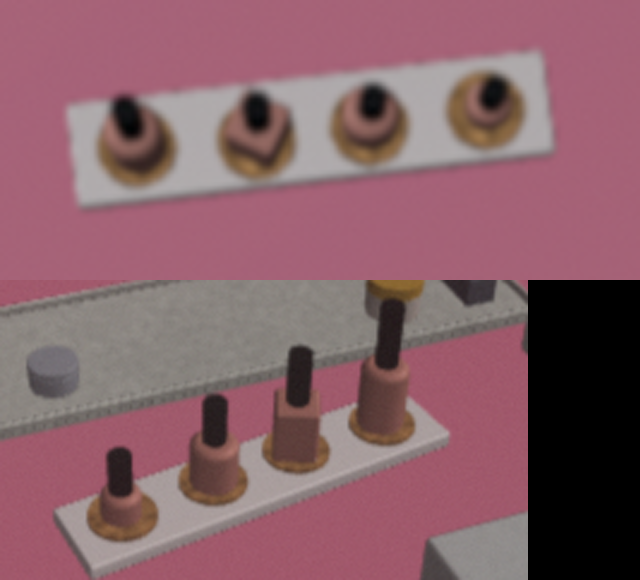

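All four stand upright and centred to within about 4 mm, and the arm is clear. I'll hand the job in.

```bash
python3 -c "
from workcell import bot
print(bot.job_done())"
```

```text
the job is handed in; nothing more can be done
None
```

The four bottles stand upright on pads a to d in order 98, 82, 66, 50 from the mirror end, each measured within about 4 mm of its pad's centre; the job is handed in at about 23 s, and no verdict was returned.

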